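# Seat the weighing bowl, tare the scale, add the insert

### The arm

A 6-joint arm with a two-finger parallel gripper is mounted at the origin on the work surface. World frame = base frame: x ahead of the robot, y to its left, z up, the work surface at z = 0. Lengths are in m, angles in rad, forces in N, time in s.
With the tool pointing down it reaches from about 0.3 to 0.875 m from the base axis. Payload 6.4 kg.
Tool frame: the origin (TCP) lies on the centre line of the jaws, within the pads' length; the fingertips stand 22 mm ahead of it and the grasp point (between the pads) lies 3 mm ahead of it (arm.tips_ahead is the distance from the TCP to the fingertips, in m); z points along the fingers, y is the line along which they close (so a half turn about z gives the same grasp; the last joint's range is limited). The gripper opens to 88 mm and grips with 3 to 60 N. Pads are 18 mm wide; open, the fingers measure 123 mm over their backs; the gripper's body (75 mm by 187 mm) begins 45 mm behind the grasp point.
Start: joints at [0.996, 0.181, 1.607, -0, 1.354, -0.206], TCP at [0.207, 0.536, 0.261] pointing down, gripper open.
Joint ranges: [-2.99, 2.99], [-0.89, 2.07], [0.3, 2.58], [-1.14, 4.28], [0, 2.63], [-3.12, 3.12]. Speed limits (rad/s): [2.57, 2.57, 3.01, 3.14, 3.14, 3.14].

### API

Orientations are given as a unit quaternion [x, y, z, w].
In Python, from station import sensors, vision, job, arm gives the robot as it stands.
- The arm moves only by the tool arm_command, never from a script. Its argument "motion" is a list of rows, each a list of 5 numbers: the shift along the tool's x, y, z in cm, then the turn about the tool's z in rad, then the opening in per cent of the stroke, from 0 (shut) to 100 (fully open). A call has 1 to 12 rows; each row shifts and turns the commanded pose from where the row before left it, along the tool's axes as they then stand; what a row does not reach is not made up. A row lasts 1/10 s, in which the tool goes at most 50 mm and 8.59 degrees, less where a joint would pass 70% of its speed; a pose out of reach is approached as far as the arm can. A call is refused whole if a number of a shift passes 5 or a number of a turn 0.15, either way. A call with a gripper value outside its range is refused whole. The fingers move at their own pace and stop on an object; "newtons" is the grip in N (left out, the last holds). Time passes only in rows, so rows that do not move let the fingers close. It gives the time, the measured TCP pose, the force, the opening and the grip force at its end, in the units of the state.
- sensors.sense(): the state, without advancing time (a new reading comes with each control period).
- vision.grab_frame(name): name is "side" or "top" or "wrist"; returns a dict with "image" (420x560x3 uint8, blue, green, red), "K" (3x3 intrinsics, pixels), "R" (3x3) and "t" (3): a world point X has camera coordinates R X + t; the wrist camera has in their place "hand_eye" (4x4, takes a point from camera to tool coordinates, whose origin is the TCP and whose axes are the flange's). Camera axes: x right, y down, z forward; pixel columns grow to the right and rows downward; lengths in m; the calibration is good to about 2 mm. A picture is of the moment at which its call begins: read the wrist's pose just before it. There is no depth.
- job.sign_off(): hands the job in; it is judged then, once.
The state is a dict: "time_s": time; "joint_pos": joint angles; "joint_vel": joint speeds; "effort": joint torques, N m; "eef_pos": TCP position; "orientation": TCP orientation; "ft_force": force on the tool from outside, world axes, zero at the start; "ft_torque": the same for the moment, N m; "grip_width": finger opening in m; "grasp_force": force on a finger pad.
Only numpy, scipy, OpenCV 4.12 (cv2) and the standard library are available. Lean on these libraries where they do the work, as an engineer would, in place of code of your own. Each camera call takes 0.05 s, during which the arm holds its last target. There are 200 camera calls.

### The job

Weigh out one hexagonal insert: set the empty bowl down on the scale between the two guide rails and slide it gently back until it pushes the sprung feeler at the rear fully home, then let go of it. With nothing but the empty bowl on the scale and no hand on it, press the tare key right down, hold it for about half a second and let it up; only then put the hexagonal insert into the bowl, leaving the bowl seated. Be gentle with the scale throughout (pushing on it with more than about 20 N, with the bowl or the fingers, harms it), and leave the other things where they are.

Things in the scene. Friction and masses are not known exactly. Their poses are not given: they have to be found in the camera images.
- scale: Grey bench scale, fixed, 270 (x) x 190 mm (y), origin at the centre of its underside; x points from its front (display, key; robot's side) to its rear, z up. Grey housing's top at z = 52 mm; the steel weighing pan, 190 (x) x 170 mm, is centred at x = 35, y = 0, its top at z = 70 mm; it sinks 1 mm per 4 N of load (6 mm at most).
- dock (a point): middle of the channel between the two aluminium guide rails, on the pan's top (x = 30, y = 0, z = 70 mm in the scale's frame, same axes). The rails run along x from 60 mm before to 60 mm behind this point, 7 mm high, 8 mm wide, inner faces at y = +-45 mm; the front end is open
- seat (a joint): feeler travel, m: 0 untouched, grows to the rear, 0.004 home (rigid). Black pad 40 mm wide, 3 to 17 mm above the pan, on a steel stop 26 mm high at the channel's rear. The stop was set by hand, unmeasured: the untouched pad's front lies 30 to 60 mm behind point dock. Very soft spring (0.3 N): the bowl stays by friction
- tare_spot (a point): point on the grey housing's top (x = -100, y = 55, z = 52 mm in the scale's frame) straight below the tare key's centre. The key is a round white cap, 24 mm diameter, 7.5 mm proud of its black 36 mm collar, on a post set by hand: the cap's top is 20 to 41 mm above this point, unmeasured; feel for it
- bowl_mid (a point): centre of the loose, empty steel bowl, half-way up (32.5 mm above its underside), z along its axis. Round, 65 mm high: flat foot disc 84 mm across and 8 mm thick; above it a nearly straight wall, outer diameter 60 mm at the foot, 67 mm at the rim, 3 mm thick; inner floor 11 mm above the underside. 260 to 380 g. Starts on the bench
- tare (a joint): travel of the tare key, m: 0 up, grows as it is pressed down, 0.006 at its rigid end; it works from 0.003 on. Takes 0.8 N to start, 3.8 N at 0.003, 6.8 N at the end; springs back up
- insert_mid (a point): centre of the loose brass hexagonal insert, half-way up: a plain hexagonal bar 56 mm long and 20 mm across its flats, standing upright on the bench; z along its length, the x axis is square to one pair of flats. About 120 g
- puck: bystander: flat round brass disc, 42 mm diameter, 18 mm high, origin at the centre of its underside
- spool: bystander: round brass spool with two flanges, 34 mm diameter, 62 mm high, origin at the centre of its underside
- flask: bystander: white plastic bottle with black cap, 60 mm diameter, 150 mm high, origin at the centre of its underside

How it is judged:
By the outcome, as a careful person would: the job done as asked, in the order asked, and still so for the second after the job is handed in, with the robot touching nothing.
It also fails if it takes over 64 s, if anything falls off the work surface, if the arm or the gripper's body presses on something with over 40 N, if the wrist force passes 120 N, or if a joint passes its speed limit or range.

## Working session

There is one attempt and no reset: what is moved stays moved. The work goes in short steps, Python scripts to look and compute and a tool call to move; the robot and the scene stay as the last step left them, time stands still between calls to the robot, and variables do not carry over. Pictures are saved under pics/ and viewed, at most 10 in all, crops included, and the job is handed in when it is done.

Besides the shell and the picture viewer there is one more tool, called after ">>>" as name(argument=value, ...) on one line, values as JSON. arm_command: Moves the arm, as the interface text tells. Its arguments: {"type":"object","properties":{"motion":{"type":"array","items":{"type":"array","items":{"type":"number"}}},"newtons":{"type":"number"}},"required":["motion"]}

```bash
ls; mkdir -p pics
python3 - <<'E'
from station import sensors, vision, arm
import cv2, numpy as np, pickle
print(sensors.sense(), arm.tips_ahead)
d={}
for n in ("top","side","wrist"):
    f=vision.grab_frame(n); d[n]=f; cv2.imwrite(f"pics/{n}0.png",f["image"]); print(n,{k:np.round(v,4).tolist() for k,v in f.items() if k!="image"})
pickle.dump(d,open("f0.pkl","wb"))
E
```

```text
pics
{'time_s': 0.0, 'joint_pos': array([ 9.95707247e-01,  1.81520752e-01,  1.60798363e+00, -2.44207511e-05,
        1.35379418e+00, -2.06316166e-01]), 'joint_vel': array([ 0.00053546,  0.00031479, -0.00139221,  0.000618  ,  0.00036879,
        0.00100066]), 'effort': array([ 4.83647491e-04, -4.33874059e+01, -3.41847360e+01,  7.01895053e-02,
        3.88754695e-02, -8.18650278e-05]), 'eef_pos': array([0.206998  , 0.53592403, 0.2598333 ]), 'orientation': array([ 1.83340764e-01,  9.83049051e-01, -7.93213340e-04, -3.13812544e-04]), 'ft_force': array([ 0.31695971, -0.09864132, -0.60562136]), 'ft_torque': array([ 0.00133472,  0.02568378, -0.03600553]), 'grasp_force': 0.0, 'grip_width': 0.08819224426788369} 0.022
top {'K': [[417.3841, 0.0, 284.2752], [0.0, 417.3841, 210.2109], [0.0, 0.0, 1.0]], 'R': [[0.0232, -0.9989, 0.0399], [-0.9932, -0.0276, -0.1134], [0.1144, -0.037, -0.9927]], 't': [-0.0313, 0.5445, 1.0199]}
side {'K': [[532.1653, 0.0, 286.8048], [0.0, 532.1653, 207.2944], [0.0, 0.0, 1.0]], 'R': [[0.8502, -0.5263, -0.0084], [-0.3256, -0.5132, -0.7941], [0.4136, 0.6779, -0.6077]], 't': [-0.4905, 0.2487, 1.0882]}
wrist {'K': [[315.6421, 0.0, 274.0926], [0.0, 315.6421, 210.137], [0.0, 0.0, 1.0]], 'hand_eye': [[0.0011, -0.9605, -0.2782, 0.071], [1.0, 0.0012, -0.0004, -0.0002], [0.0007, -0.2782, 0.9605, -0.1241], [0.0, 0.0, 0.0, 1.0]]}
```

View pics/top0.png

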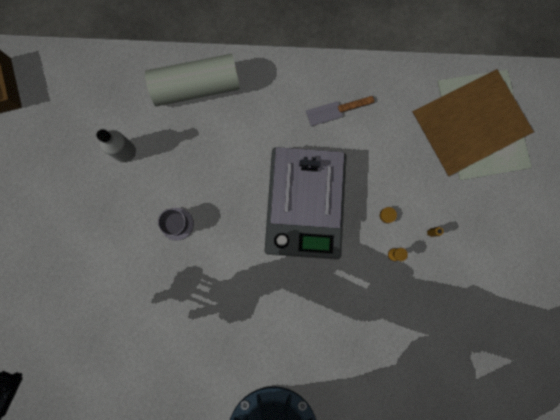

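View pics/side0.png

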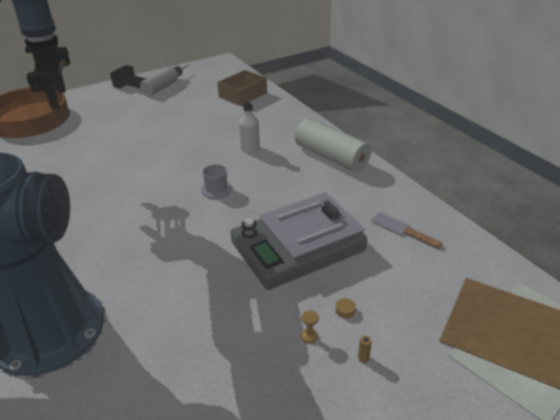

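The top view shows the scale at about (305,203), the tare key (281,240), the stop (310,163), the bowl (175,223), the flask (117,147), the puck (388,215), the spool (397,254) and the insert (435,231). In the side view the insert is at (364,349), the spool at (310,327) and the key at (249,225).

```bash
cat > h.py <<'E'
import numpy as np, cv2, pickle
def ray(f,u,v):
    d=np.linalg.inv(f["K"])@[u,v,1.]; R=np.array(f["R"]); return -R.T@f["t"], R.T@d
def plane(f,u,v,z):
    c,d=ray(f,u,v); return c+d*(z-c[2])/d[2]
def proj(f,X):
    p=np.array(f["K"])@(np.array(f["R"])@X+f["t"]); return p[:2]/p[2]
def two(f,a,g,b):
    c1,d1=ray(f,*a); c2,d2=ray(g,*b)
    s=np.linalg.lstsq(np.c_[d1,-d2],c2-c1,rcond=None)[0]
    p,q=c1+d1*s[0],c2+d2*s[1]; return (p+q)/2,np.linalg.norm(p-q)
E
python3 - <<'E'
from h import *
d=pickle.load(open("f0.pkl","rb"))
t,s=d["top"]["image"],d["side"]["image"]
def c(i,x,y,w,h,W,H): return cv2.resize(i[y:y+h,x:x+w],(W,H),interpolation=cv2.INTER_CUBIC)
a=c(t,255,140,100,125,400,500)
b=c(s,225,190,150,94,400,250); e=c(t,150,200,60,45,400//2,250); g=c(t,375,200,80,100,200,250)
m=np.hstack([a,np.vstack([b,np.hstack([e,g])])])
cv2.imwrite("pics/m1.png",np.clip(m*1.6,0,255).astype(np.uint8))
for n in("top","side"):
    im=d[n]["image"]; hsv=cv2.cvtColor(im,cv2.COLOR_BGR2HSV)
    mk=((hsv[...,0]>8)&(hsv[...,0]<30)&(hsv[...,1]>140)).astype(np.uint8)
    k,l,st,ce=cv2.connectedComponentsWithStats(mk)
    for i in range(1,k):
        if 30<st[i,4]<700: print(n,st[i],ce[i].round(1))
E
```

```text
top [  0  53  20  59 684] [ 6.8 85.7]
top [339  97  34  14 176] [355.7 103.8]
top [380 208  17  15 185] [388.  214.7]
top [428 228  15   8  71] [434.1 231.5]
top [389 248  18  13 186] [397.4 254.1]
```

View pics/m1.png

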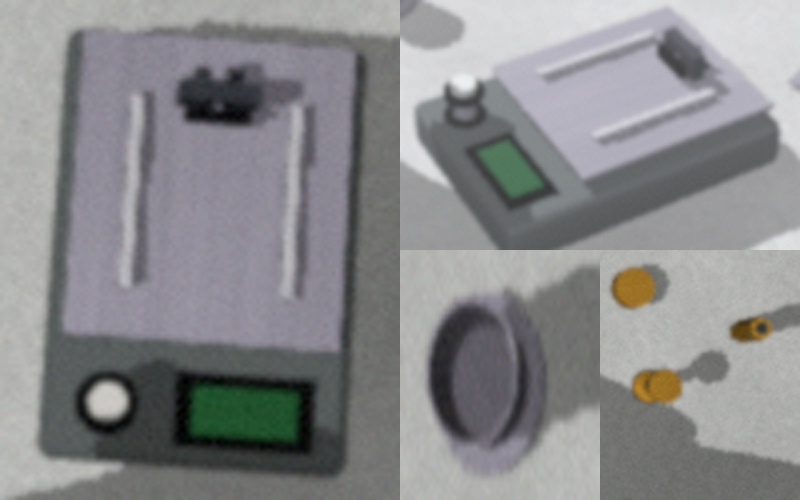

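The montage shows the pan corners, both rails (left at about x=132, right at about x=292), the key cap (106,401) and the insert's dark-centred top at far right. Fitting the scale pose next.

Run:
```python
from h import *
d=pickle.load(open("f0.pkl","rb")); T,S=d["top"],d["side"]
P=lambda x,y:(255+x/4-.375,140+y/4-.375)
obs=[((138,95),(90,49,77)),((126,286),(-30,49,77)),((297,103),(90,-49,77)),((288,297),(-30,-49,77)),
 ((82,29),(130,85,70)),((357,47),(130,-85,70)),((340,350),(-60,-85,70)),((63,332),(-60,85,70))]
W=np.array([plane(T,*P(*a),b[2]/1e3)[:2] for a,b in obs]); M=np.array([b[:2] for a,b in obs])/1e3
mc,wc=M.mean(0),W.mean(0); H=(M-mc).T@(W-wc); U,s,V=np.linalg.svd(H); R=(U@V).T
t=wc-R@mc; print("scale",t,"yaw",np.arctan2(R[1,0],R[0,0])); print(((W-M@R.T-t)*1e3).round(1).tolist())
for n,p in dict(dock=(.03,0),key=(-.1,.055)).items(): print(n,R@p+t)
print("key two",two(T,P(106,401),S,(225+463*150/400,190+84*94/250)))
for z in(.072,.082,.093): print(z,plane(T,*P(106,401),z))
# pad front face top edge
for z in(.073,.087): print("pad",R.T@(plane(T,*P(216,122),z)[:2]-t))
# bowl: rim ellipse, montage e at x=400.., scale 200/60, 250/45
q=lambda x,y:(150+(x-400)*60/200-.4,200+(y-250)*45/250-.4)
print("rimL",plane(T,*q(429,375),.065),"rimR",plane(T,*q(521,375),.065),"T",plane(T,*q(475,300),.065),"B",plane(T,*q(475,447),.065))
for n,c,z in(("puck",(388,214.7),.018),("spool top",(400,254),.062)): print(n,plane(T,*c,z))
g=lambda x,y:(375+(x-600)*.4-.3,200+(y-250)*.4-.3)
print("ins",plane(T,*g(761,327),.056),"spool",plane(T,*g(665,386),.062), plane(T,*g(742,331),0))
print("two ins",two(T,g(761,327),S,(365,339)))
print("flask",plane(T,104,134,.15), plane(T,123,150,.06))
# side insert/spool masks
im=S["image"]; hsv=cv2.cvtColor(im,cv2.COLOR_BGR2HSV)
mk=cv2.inRange(hsv,(8,110,40),(30,255,255)); k,l,st,ce=cv2.connectedComponentsWithStats(mk)
for i in range(1,k):
    if 30<st[i,4]<700: print(st[i],ce[i].round(1))
```

```text
scale [ 0.56526342 -0.07011439] yaw -0.03772937708803281
[[-1.8, -0.4], [0.6, -0.2], [0.1, -0.0], [0.4, -0.4], [-1.1, 0.3], [-0.3, -0.5], [1.0, 1.4], [1.1, -0.2]]
dock [ 0.59524207 -0.071246  ]
key [ 0.46740921 -0.01138149]
key two (array([ 0.58695017, -0.12539901,  0.13256651]), np.float64(0.33662947569429247))
0.072 [ 0.46854885 -0.01000236  0.072     ]
0.082 [ 0.46811269 -0.00968867  0.082     ]
0.093 [ 0.46763291 -0.00934362  0.093     ]
pad [ 0.07569855 -0.00034146]
pad [0.07263272 0.00086746]
rimL [0.50411839 0.28585939 0.065     ] rimR [0.5058662  0.22016002 0.065     ] T [0.53764734 0.25479801 0.065     ] B [0.47386438 0.2513892  0.065     ]
puck [ 0.54245339 -0.28536473  0.018     ]
spool top [ 0.44176555 -0.30171864  0.062     ]
ins [ 0.50225911 -0.40237862  0.056     ] spool [ 0.44156313 -0.30344728  0.062     ] [ 0.50179919 -0.40538027  0.        ]
two ins (array([ 0.50122424, -0.40067007,  0.05895021]), np.float64(0.0018234848690782865))
flask [0.69212713 0.39523731 0.15      ] [0.67947321 0.3828934  0.06      ]
[337 300  17  14 197] [345.1 306.4]
[303 312  14  12 134] [309.6 317.2]
[302 331  14  11  89] [307.7 336.6]
[360 339  10  22  83] [363.3 350. ]
```

```bash
cat >> h.py <<'E'
from scipy.spatial.transform import Rotation as Ro
def cur():
    from station import sensors
    s=sensors.sense(); return s,Ro.from_quat(s["orientation"])
def go(xyz,yang,base=None):
    """turn then tool-frame shift (cm) to put TCP at xyz with tool y at angle yang (world), tool straight down"""
    s,R=cur(); y=R.as_matrix()[:,1]; a=np.arctan2(y[1],y[0])
    turn=-((yang-a+np.pi/2)%np.pi-np.pi/2)
    c,n=np.cos(a-turn),np.sin(a-turn); B=np.array([[-n,c,0],[c,n,0],[0,0,-1.]]).T
    B=np.c_[[-n,c,0],[c,n,0],[0,0,-1]]
    print("pos",s["eef_pos"].round(4),"tilt",R.as_matrix()[:,2].round(4),"turn",turn.round(3),"shift cm",(B.T@(np.array(xyz)-s["eef_pos"])*100).round(2))
def wristframe():
    from station import vision
    s,R=cur(); f=vision.grab_frame("wrist"); T=np.eye(4); T[:3,:3]=R.as_matrix(); T[:3,3]=s["eef_pos"]
    C=np.linalg.inv(T@np.array(f["hand_eye"])); f["R"],f["t"]=C[:3,:3],C[:3,3]; return f
YA=np.pi/2-.0377
E
python3 -c "
from h import *
go((.505,.253,.2),YA)"
```

```text
pos [0.2071 0.536  0.26  ] tilt [-7.0e-04 -1.1e-03 -1.0e+00] turn -0.331 shift cm [-30.84 -27.16   6.  ]
```

>>> arm_command(motion=[[0,0,0,-0.11,100],[0,0,0,-0.11,100],[0,0,0,-0.11,100],[-3.4,-3,0.6,0,100],[-3.4,-3,0.6,0,100],[-3.4,-3,0.6,0,100],[-3.4,-3,0.6,0,100],[-3.4,-3,0.6,0,100],[-3.4,-3,0.6,0,100],[-3.4,-3,0.6,0,100],[-3.4,-3,0.6,0,100],[-3.6,-3.2,0.6,0,100]])

```text
time_s: 1.35
eef_pos: [0.5053, 0.2512, 0.2063]
orientation: [0.019, 1.0, 0.0, -0.0]
ft_force: [0.9, 0.8, 0.2]
grip_width: 0.0883
grasp_force: 0.0
```

```bash
python3 -c "
from h import *
go((.505,.253,.2),YA); f=wristframe(); pickle.dump(f,open('w1.pkl','wb')); cv2.imwrite('pics/w1.png',f['image']);print(proj(f,[.505,.253,.065]),proj(f,[.505,.253,.0]))"
```

```text
pos [0.5053 0.2512 0.2063] tilt [-3.e-04  1.e-04 -1.e+00] turn -0.001 shift cm [0.04 0.17 0.63]
[276.68874464 203.47901663] [276.24683804 187.81159481]
```

View pics/w1.png

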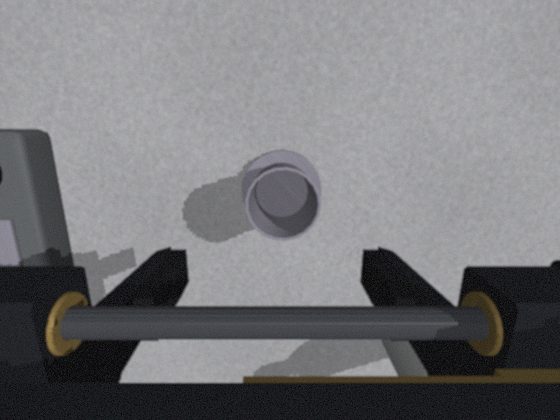

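The wrist view shows the bowl rim with centre about (283,202), spanning columns 245–321 and rows 165–240. The scale is at the left edge.

```bash
python3 -c "
from h import *
f=pickle.load(open('w1.pkl','rb'))
for p in((245,202),(321,202),(283,165),(283,240),(283,202.5)): print(plane(f,*p,.065))
print('foot',plane(f,243,190,.008),plane(f,322,190,.008))
p=(plane(f,245,202,.065)+plane(f,321,202,.065))/2
go((p[0],p[1],.042),YA)"
```

```text
[0.50264485 0.22553506 0.065     ]
[0.50510679 0.29151099 0.065     ]
[0.47175877 0.25947763 0.065     ]
[0.53918973 0.25747894 0.065     ]
[0.50432473 0.25851236 0.065     ]
foot [0.50432193 0.21824507 0.008     ] [0.50739928 0.30065602 0.008     ]
pos [0.51   0.246  0.2055] tilt [ 0.0022 -0.0031 -1.    ] turn -0.005 shift cm [ 0.66  1.23 16.35]
```

```bash
python3 -c "
from h import *
f=wristframe(); f=wristframe(); g=cv2.cvtColor(f['image'],cv2.COLOR_BGR2GRAY)
c=cv2.HoughCircles(g[100:260,180:390],cv2.HOUGH_GRADIENT_ALT,1,20,param1=120,param2=.6,minRadius=32,maxRadius=45)
print(c)
for x,y,r in c[0]: print(plane(f,x+180,y+100,.065), plane(f,x+180,y+100,.008))
print(proj(f,[.505,.253,.065])); go((.505,.2535,.042),YA)"
```

```text
[[[106.       102.        36.959064]]]
[0.50632639 0.25802848 0.065     ] [0.52132647 0.2594676  0.008     ]
[280.14409669 200.759306  ]
pos [0.5058 0.2503 0.2059] tilt [-1.2e-03 -5.0e-04 -1.0e+00] turn -0.006 shift cm [ 0.1   0.31 16.39]
```

>>> arm_command(motion=[[0,0.2,4,0,100],[0,0.2,4,0,100],[0,0.1,2,0,100],[0,0,0,0,100],[0,0,0,0,100],[0,0,0,0,100],[0,0,0,0,100]])

```text
time_s: 2.2
eef_pos: [0.5057, 0.2582, 0.1086]
orientation: [0.019, 1.0, 0.0, 0.002]
ft_force: [0.4, 0.3, 0.2]
grip_width: 0.0884
grasp_force: 0.0
```

```bash
python3 -c "
from h import *
for i in range(2):
  f=wristframe(); g=cv2.cvtColor(f['image'],cv2.COLOR_BGR2GRAY)
  c=cv2.HoughCircles(g[60:330,160:400],cv2.HOUGH_GRADIENT_ALT,1,20,param1=120,param2=.5,minRadius=40,maxRadius=85)
  if c is not None:
    for x,y,r in c[0]: print(x+160,y+60,r,plane(f,x+160,y+60,.065))
  go((.505,.257,.042),YA)
cv2.imwrite('pics/w2.png',f['image'])"
```

```text
274.0 246.0 53.867764 [0.50455033 0.25776216 0.065     ]
274.0 246.0 66.381676 [0.50455033 0.25776216 0.065     ]
pos [0.5056 0.2581 0.1084] tilt [ 2.7e-03  7.0e-04 -1.0e+00] turn -0.001 shift cm [ 0.05 -0.11  6.64]
269.0 244.0 50.573895 [0.50299219 0.25482554 0.065     ]
269.0 244.0 62.070683 [0.50299219 0.25482554 0.065     ]
269.0 244.0 78.8927 [0.50299219 0.25482554 0.065     ]
pos [0.5054 0.2579 0.1081] tilt [ 2.3e-03  6.0e-04 -1.0e+00] turn -0.001 shift cm [ 0.04 -0.09  6.61]
```

>>> arm_command(motion=[[0.1,-0.1,3,0,100],[0,0,2,0,100],[0,0,1,0,100],[0,0,0,0,100],[0,0,0,0,70],[0,0,0,0,50],[0,0,0,0,50],[0,0,0,0,50],[0,0,0,0,50],[0,0,0,0,50]], newtons=20)

```text
time_s: 3.3
eef_pos: [0.5045, 0.257, 0.0477]
orientation: [0.019, 1.0, 0.0, 0.001]
ft_force: [-0.4, 1.1, 6.0]
grip_width: 0.0638
grasp_force: 19.9
```

```bash
python3 -c "
from h import *
go((.46,-.07,.25),YA)"
```

```text
pos [0.5045 0.257  0.0477] tilt [ 1.9e-03  7.0e-04 -1.0e+00] turn -0.001 shift cm [  3.21 -32.85 -20.23]
```

>>> arm_command(motion=[[0,0,-2,0,50],[0,0,-4,0,50],[0,0,-4,0,50],[0.4,-3.5,-3,0,50],[0.4,-4,-2.5,0,50],[0.4,-4,-2.5,0,50],[0.4,-4,-2.2,0,50],[0.4,-4.5,0,0,50],[0.4,-4.5,0,0,50],[0.4,-4.5,0,0,50],[0.4,-3.8,0,0,50],[0,0,0,0,50]])

```text
time_s: 4.5
eef_pos: [0.4579, -0.0737, 0.2482]
orientation: [0.022, 1.0, -0.001, -0.001]
ft_force: [-0.2, 1.1, -2.5]
grip_width: 0.0639
grasp_force: 19.5
```

>>> arm_command(motion=[[0,0,0,0,50],[0,0,0,0,50],[0,0,0,0,50]])

```text
time_s: 4.8
eef_pos: [0.4589, -0.0686, 0.2484]
orientation: [0.018, 1.0, 0.0, -0.0]
ft_force: [0.3, 0.9, -2.3]
grip_width: 0.0637
grasp_force: 19.5
```

```bash
python3 -c "
from h import *
go((.46,-.07,.25),YA); f=wristframe(); pickle.dump(f,open('w3.pkl','wb')); cv2.imwrite('pics/w3.png',f['image']); go((.46,-.07,.25),YA)"
```

```text
pos [ 0.4589 -0.0686  0.2484] tilt [-6.e-04  5.e-04 -1.e+00] turn 0.001 shift cm [-0.12 -0.14 -0.16]
pos [ 0.4589 -0.0686  0.2485] tilt [-5.e-04  4.e-04 -1.e+00] turn 0.001 shift cm [-0.11 -0.14 -0.15]
```

View pics/w3.png

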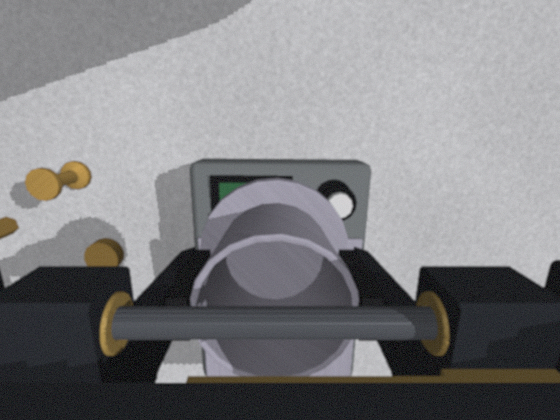

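The camera looks back over the bowl. The scale's front edge is at row 160, the key cap at (341,206) and the LCD at (230,190), with the rails hidden behind the bowl. I'll move to the rear to see the rails.

>>> arm_command(motion=[[-3,0,0,0,50],[-4,0,0,0,50],[-4,0,0,0,50],[-4,0,0,0,50],[-4,0,0,0,50],[-3,0,0,0,50],[-2,0,0,0,50],[0,0,0,0,50],[0,0,0,0,50],[0,0,0,0,50],[0,0,0,0,50]])

```text
time_s: 5.95
eef_pos: [0.698, -0.0788, 0.249]
orientation: [0.019, 1.0, 0.0, -0.0]
ft_force: [-0.9, -0.0, -2.4]
grip_width: 0.0637
grasp_force: 19.6
```

```bash
python3 -c "
from h import *
d=pickle.load(open('f0.pkl','rb')); T=d['top']; f=pickle.load(open('w3.pkl','rb'))
print('key',two(T,(255+106/4-.4,140+401/4-.4),f,(341,206)))
go((.46,-.07,.25),YA); f=wristframe(); pickle.dump(f,open('w4.pkl','wb')); cv2.imwrite('pics/w4.png',f['image']); go((.46,-.07,.25),YA)"
```

```text
key (array([ 0.46704751, -0.00866206,  0.09422105]), np.float64(0.001655721384375415))
pos [ 0.698  -0.0788  0.249 ] tilt [-2.e-04  0.e+00 -1.e+00] turn -0.001 shift cm [ 2.382e+01 -2.000e-02 -1.000e-01]
pos [ 0.6982 -0.079   0.2492] tilt [ 2.e-04 -1.e-04 -1.e+00] turn -0.001 shift cm [23.83  0.   -0.08]
```

View pics/w4.png

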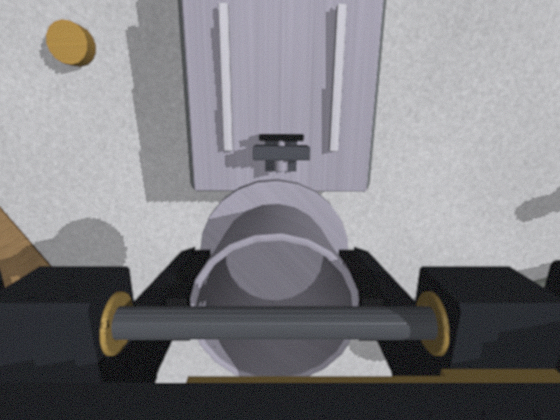

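Both rails are clear: the left one runs (224,4)–(228,150) and the right one (341,5)–(334,151). The pad is at (281,137), the stop at (281,152), and the pan's rear edge at row 190.

Run:
```python
from h import *
f=pickle.load(open('w4.pkl','rb')); im=f['image']; g=cv2.cvtColor(im,cv2.COLOR_BGR2GRAY)
pts=[]
for y in (30,60,90,120,140):
    for lo,hi,m in((212,244,-.049),(322,356,.049)):
        r=g[y,lo:hi].astype(float); th=(np.median(r)+r.max())/2; x=np.where(r>th)[0]+lo
        p=plane(f,x.mean(),y,.077); pts.append((p[0],p[1],m)); print(y,x.min(),x.max(),p[:2].round(4))
pts=np.array(pts); 
A=np.c_[pts[:,0]-.6,np.ones(len(pts))]
for m in(-.049,.049):
    k=pts[:,2]==m; print(m,np.linalg.lstsq(A[k],pts[k,1],rcond=None)[0])
print('ends',[plane(f,u,v,.077).round(4) for u,v in((224,4),(228,150),(341.5,5),(334.5,151))])
print('pan rear',[plane(f,u,v,.070).round(4) for u,v in((193,190),(368,190))])
print('pad rows',[int(v) for v in g[120:175,281]])
for v in(133,134,135): print(v,plane(f,281,v,.087))
```

```text
30 221 227 [ 0.5539 -0.116 ]
30 337 344 [ 0.5576 -0.0184]
60 222 228 [ 0.5769 -0.117 ]
60 336 342 [ 0.5806 -0.0192]
90 223 229 [ 0.601  -0.1181]
90 334 340 [ 0.6047 -0.0205]
120 224 230 [ 0.6264 -0.1192]
120 333 339 [ 0.6301 -0.0209]
140 225 231 [ 0.644  -0.1196]
140 332 337 [ 0.6477 -0.022 ]
-0.049 [-0.04177973 -0.11794479]
0.049 [-0.03886653 -0.02004944]
ends [array([ 0.5349, -0.1144,  0.077 ]), array([ 0.6531, -0.1204,  0.077 ]), array([ 0.5392, -0.018 ,  0.077 ]), array([ 0.6577, -0.0219,  0.077 ])]
pan rear [array([ 0.691 , -0.1587,  0.07  ]), array([0.6975, 0.0129, 0.07  ])]
pad rows [161, 162, 162, 163, 163, 161, 165, 162, 166, 162, 162, 160, 162, 135, 81, 35, 29, 30, 31, 40, 79, 119, 154, 154, 154, 130, 94, 78, 77, 83, 84, 83, 84, 81, 80, 81, 82, 84, 76, 84, 115, 144, 158, 153, 159, 160, 158, 157, 159, 160, 150, 146, 152, 162, 166]
133 [ 0.63918324 -0.07104911  0.087     ]
134 [ 0.64004024 -0.07107605  0.087     ]
135 [ 0.6408987  -0.07110303  0.087     ]
```

```bash
sed -i 's/^YA=.*/YA=np.pi\/2-.040/' h.py; python3 -c "
from h import *
go((.578,-.0681,.15),YA)"
```

```text
pos [ 0.6982 -0.079   0.2492] tilt [ 2.e-04 -1.e-04 -1.e+00] turn 0.001 shift cm [12.05  0.61  9.92]
```

>>> arm_command(motion=[[3,0.2,0,0,50],[4,0.2,0,0,50],[3,0.2,0,0,50],[2,0,1,0,50],[0,0,3,0,50],[0,0,3,0,50],[0,0,2,0,50],[0,0,1,0,50],[0,0,0,0,50],[0,0,0,0,50],[0,0,0,0,50],[0,0,0,0,50]])

```text
time_s: 7.2
eef_pos: [0.5799, -0.0688, 0.1501]
orientation: [0.019, 1.0, -0.0, 0.001]
ft_force: [-0.1, 0.9, -3.1]
grip_width: 0.0643
grasp_force: 19.6
```

```bash
python3 -c "
from h import *
go((.578,-.0681,.120),YA); print(cur()[0]['ft_force']); f=wristframe(); cv2.imwrite('pics/w5.png',f['image'])"
```

```text
pos [ 0.5799 -0.0688  0.1501] tilt [ 2.2e-03 -8.0e-04 -1.0e+00] turn 0.001 shift cm [0.19 0.06 3.01]
[-0.13486552  0.88240024 -3.059979  ]
```

View pics/w5.png

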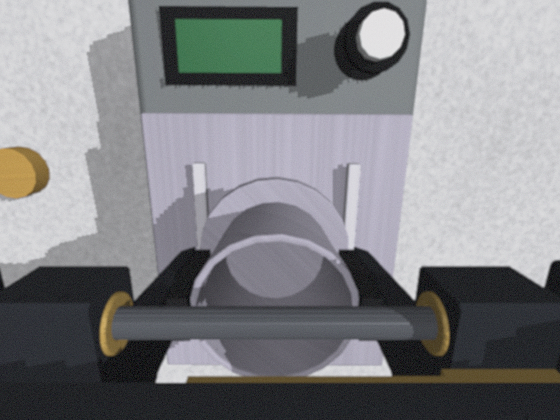

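The rail fronts at columns 199 and 353 straddle the foot (202–349) symmetrically, so the bowl is centred. Lowering it now.

>>> arm_command(motion=[[0,0.1,1.2,0,50],[0,0,1,0,50],[0,0,0.6,0,50],[0,0,0.1,0,50],[0,0,0.1,0,50],[0,0,0,0,50],[0,0,0,0,50]])

```text
time_s: 7.95
eef_pos: [0.5794, -0.0676, 0.119]
orientation: [0.019, 1.0, -0.0, 0.0]
ft_force: [-0.2, -0.0, -1.9]
grip_width: 0.0641
grasp_force: 19.6
```

>>> arm_command(motion=[[0,0,0.05,0,50],[0,0,0.05,0,50],[0,0,0.05,0,50],[0,0,0,0,50],[0,0,0,0,50]])

```text
time_s: 8.45
eef_pos: [0.5792, -0.0676, 0.1175]
orientation: [0.019, 1.0, -0.0, 0.0]
ft_force: [-1.0, -0.2, 0.7]
grip_width: 0.064
grasp_force: 19.8
```

>>> arm_command(motion=[[-0.2,0,0,0,50],[-0.2,0,0,0,50],[-0.2,0,0,0,50],[-0.2,0,0,0,50],[-0.2,0,0,0,50],[-0.2,0,0,0,50],[-0.2,0,0,0,50],[-0.2,0,0,0,50],[-0.1,0,0,0,50],[0,0,0,0,50],[0,0,0,0,50]])

```text
time_s: 9.55
eef_pos: [0.5963, -0.0682, 0.1172]
orientation: [0.019, 1.0, -0.0, 0.0]
ft_force: [-2.4, 0.6, 0.6]
grip_width: 0.0638
grasp_force: 19.8
```

>>> arm_command(motion=[[-0.1,0,0,0,50],[-0.1,0,0,0,50],[-0.1,0,0,0,50],[-0.1,0,0,0,50],[0,0,0,0,50],[0,0,0,0,50]])

```text
time_s: 10.15
eef_pos: [0.6001, -0.0683, 0.1172]
orientation: [0.019, 1.0, 0.0, 0.0]
ft_force: [-2.2, -0.1, 1.8]
grip_width: 0.0642
grasp_force: 19.9
```

>>> arm_command(motion=[[-0.05,0,0,0,50],[-0.05,0,0,0,50],[-0.05,0,0,0,50],[0,0,0,0,50],[0,0,0,0,50]])

```text
time_s: 10.65
eef_pos: [0.6013, -0.0684, 0.1171]
orientation: [0.019, 1.0, 0.0, -0.0]
ft_force: [-5.3, -0.2, 3.2]
grip_width: 0.0639
grasp_force: 19.9
```

>>> arm_command(motion=[[-0.05,0,0,0,50],[0,0,0,0,50],[0,0,0,0,50]])

```text
time_s: 10.95
eef_pos: [0.6017, -0.0684, 0.1172]
orientation: [0.019, 1.0, -0.0, -0.0]
ft_force: [-6.1, -0.5, 4.5]
grip_width: 0.0639
grasp_force: 20.1
```

>>> arm_command(motion=[[-0.05,0,0,0,50],[0,0,0,0,50],[0,0,0,0,50]])

```text
time_s: 11.25
eef_pos: [0.6021, -0.0685, 0.1172]
orientation: [0.019, 1.0, -0.0, -0.001]
ft_force: [-6.0, -0.0, 3.5]
grip_width: 0.0638
grasp_force: 20.1
```

>>> arm_command(motion=[[0,0,0,0,78],[0,0,0,0,85],[0,0,0,0,95],[0,0,0,0,100],[0,0,0,0,100]])

```text
time_s: 11.75
eef_pos: [0.6028, -0.0684, 0.1172]
orientation: [0.019, 1.0, -0.0, 0.0]
ft_force: [-0.3, 0.8, 0.3]
grip_width: 0.0882
grasp_force: 0.0
```

Run:
```python
from h import *
from station import vision
s=cur()[0];print(s['eef_pos'],s['ft_force'])
f=vision.grab_frame('side'); w=wristframe(); t=vision.grab_frame('top')
pickle.dump((f,w,t),open('p6.pkl','wb'))
a=cv2.resize(f['image'][185:285,225:375],(450,300),interpolation=cv2.INTER_CUBIC)
b=cv2.resize(t['image'][140:265,255:355],(240,300),interpolation=cv2.INTER_CUBIC)
cv2.imwrite('pics/m6.png',np.clip(np.hstack([a,b])*1.5,0,255).astype(np.uint8))
```

```text
[ 0.60276664 -0.06842326  0.11718023] [-0.26077265  0.75427241  0.32642443]
```

View pics/m6.png

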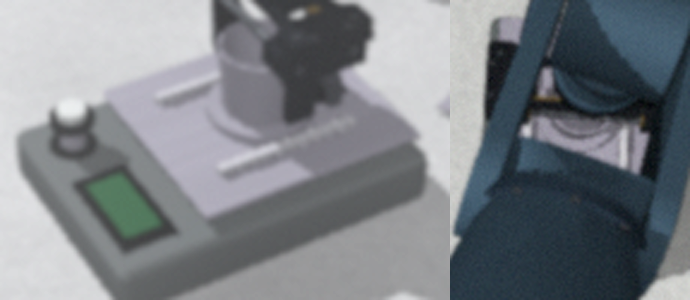

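The bowl stands flat between the rails in the side view. To confirm the feeler is home, I'll push low on the bowl from the front with closed fingers.

>>> arm_command(motion=[[0,0,-2,0,100],[0,0,-2.5,0,100],[0,0,-2.5,0,100],[2,0,-0.5,0,50],[3,0,0,0,0],[1.5,0,0,0,0],[0,0,0,0,0],[0,0,2,0,0],[0,0,3,0,0],[0,0,2.5,0,0],[0,0,0.5,0,0],[0,0,0,0,0]], newtons=10)

```text
time_s: 13.1
eef_pos: [0.5377, -0.0658, 0.1116]
orientation: [0.019, 1.0, 0.0, -0.001]
ft_force: [0.6, 0.2, -0.0]
grip_width: 0.0179
grasp_force: 0.0
```

>>> arm_command(motion=[[0,0,0,0,0],[0,0,0,0,0]])

```text
time_s: 13.3
eef_pos: [0.5389, -0.0663, 0.1138]
orientation: [0.019, 1.0, -0.0, 0.001]
ft_force: [-0.2, 0.5, 0.2]
grip_width: 0.0023
grasp_force: 0.0
```

>>> arm_command(motion=[[-0.5,0,0.2,0,0],[-0.5,0,0.1,0,0],[-0.4,0,0,0,0],[-0.3,0,0,0,0],[-0.1,0,0,0,0],[-0.1,0,0,0,0],[0,0,0,0,0],[0,0,0,0,0]])

```text
time_s: 14.1
eef_pos: [0.5565, -0.0666, 0.1092]
orientation: [0.019, 1.0, 0.0, -0.0]
ft_force: [0.4, -0.2, -0.6]
grip_width: 0.0008
grasp_force: 0.0
```

>>> arm_command(motion=[[-0.1,0,0,0,0],[-0.1,0,0,0,0],[0,0,0,0,0],[0,0,0,0,0]])

```text
time_s: 14.5
eef_pos: [0.5586, -0.0667, 0.1092]
orientation: [0.019, 1.0, 0.0, -0.0]
ft_force: [1.0, 0.5, 0.6]
grip_width: 0.0003
grasp_force: 0.1
```

>>> arm_command(motion=[[-0.1,0,0,0,0],[-0.1,0,0,0,0],[0,0,0,0,0],[0,0,0,0,0]])

```text
time_s: 14.9
eef_pos: [0.5598, -0.0667, 0.109]
orientation: [0.019, 1.0, 0.0, -0.001]
ft_force: [-5.3, -0.1, 3.1]
grip_width: 0.0006
grasp_force: 2.6
```

>>> arm_command(motion=[[-0.1,0,0,0,0],[0,0,0,0,0],[0,0,0,0,0]])

```text
time_s: 15.2
eef_pos: [0.5602, -0.0667, 0.109]
orientation: [0.019, 1.0, 0.0, -0.002]
ft_force: [-8.3, -1.4, 5.8]
grip_width: 0.0004
grasp_force: 3.8
```

>>> arm_command(motion=[[0.3,0,0,0,0],[1,0,0,0,0],[1.5,0,-1,0,0],[0,0,-2,0,0],[0,0,-1,0,0],[0,0,0,0,0],[0,0,0,0,0],[0,0,0,0,0]])

```text
time_s: 16.0
eef_pos: [0.5333, -0.0656, 0.1484]
orientation: [0.019, 1.0, 0.0, -0.001]
ft_force: [-0.5, 0.4, -0.4]
grip_width: 0.0001
grasp_force: 0.0
```

Run:
```python
from h import *
go((.4675,-.0087,.128),YA); w=wristframe(); pickle.dump(w,open('w7.pkl','wb'))
d=pickle.load(open('f0.pkl','rb')); T=d['top']
g=cv2.cvtColor(w['image'],cv2.COLOR_BGR2HSV); m=cv2.inRange(g,(0,0,205),(180,40,255))
k,l,st,ce=cv2.connectedComponentsWithStats(m)
for i in range(1,k):
    if st[i,4]>300: print(st[i],ce[i],plane(w,*ce[i],.093),two(T,(255+106/4-.4,140+401/4-.4),w,ce[i]))
print(proj(w,[.4675,-.0087,.093])); cv2.imwrite('pics/w7.png',w['image'])
```

```text
pos [ 0.5333 -0.0656  0.1484] tilt [-1.e-03  4.e-04 -1.e+00] turn 0.001 shift cm [6.8  5.42 2.04]
[     0      0    560    306 106723] [312.14559186 129.86880991] [ 0.46884486 -0.04262879  0.093     ] (array([ 0.47732407, -0.01641642, -0.13435704]), np.float64(0.0005915918034060516))
[ 352  105   41   42 1344] [371.984375   125.31026786] [ 0.46765503 -0.0097724   0.093     ] (array([ 0.46772646, -0.00933079,  0.09152449]), np.float64(5.621360050154728e-05))
[  20  340  100   42 3266] [ 68.53643601 358.09614207] [ 0.61414633 -0.20994601  0.093     ] (array([ 0.4438505 , -0.01702007,  0.3115265 ]), np.float64(0.04083427924391652))
[ 414  340  115   43 4513] [469.51650787 360.13427875] [0.62609531 0.06452995 0.093     ] (array([ 0.47659544, -0.0225363 ,  0.23902377]), np.float64(0.046894705959236165))
[373.95595888 124.94193052]
```

>>> arm_command(motion=[[2,1.8,0,0,0],[3,2.4,0,0,0],[1.8,1.2,0.5,0,0],[0,0,1.5,0,0],[0,0,0.6,0,0],[0,0,0,0,0],[0,0,0,0,0],[0,0,0,0,0]])

```text
time_s: 16.85
eef_pos: [0.4685, -0.0095, 0.1236]
orientation: [0.02, 1.0, -0.0, 0.0]
ft_force: [0.2, -1.1, 0.4]
grip_width: 0.0003
grasp_force: 0.0
```

```bash
python3 -c "
from h import *
go((.4677,-.0093,.115),YA);print(cur()[0]['ft_force'])"
```

```text
pos [ 0.4685 -0.0095  0.1236] tilt [ 7.e-04 -2.e-04 -1.e+00] turn 0.001 shift cm [0.08 0.02 0.86]
[ 0.19044072 -1.09694712  0.42873254]
```

>>> arm_command(motion=[[0,0,0.4,0,0],[0,0,0.2,0,0],[0,0,0.1,0,0],[0,0,0,0,0],[0,0,0,0,0]])

```text
time_s: 17.35
eef_pos: [0.4678, -0.0092, 0.1162]
orientation: [0.019, 1.0, -0.0, -0.0]
ft_force: [-0.2, 0.0, -0.9]
grip_width: 0.0009
grasp_force: 0.0
```

>>> arm_command(motion=[[0,0,0.1,0,0],[0,0,0,0,0],[0,0,0,0,0]])

```text
time_s: 17.65
eef_pos: [0.4678, -0.0092, 0.1152]
orientation: [0.019, 1.0, -0.0, -0.0]
ft_force: [0.4, 0.2, 0.7]
grip_width: 0.0006
grasp_force: 0.0
```

>>> arm_command(motion=[[0,0,0.1,0,0],[0,0,0,0,0],[0,0,0,0,0]])

```text
time_s: 17.95
eef_pos: [0.4678, -0.0092, 0.1142]
orientation: [0.019, 1.0, -0.0, -0.0]
ft_force: [0.4, 0.9, -0.3]
grip_width: 0.0003
grasp_force: 0.0
```

>>> arm_command(motion=[[0,0,0.1,0,0],[0,0,0,0,0],[0,0,0,0,0]])

```text
time_s: 18.25
eef_pos: [0.4678, -0.0092, 0.1132]
orientation: [0.019, 1.0, 0.0, -0.0]
ft_force: [1.0, -0.0, 0.0]
grip_width: 0.0004
grasp_force: 0.0
```

>>> arm_command(motion=[[0,0,0.1,0,0],[0,0,0,0,0],[0,0,0,0,0]])

```text
time_s: 18.55
eef_pos: [0.4678, -0.0092, 0.1122]
orientation: [0.019, 1.0, 0.0, -0.0]
ft_force: [-0.8, 0.6, 0.1]
grip_width: 0.0001
grasp_force: 0.0
```

>>> arm_command(motion=[[0,0,0.1,0,0],[0,0,0,0,0],[0,0,0,0,0]])

```text
time_s: 18.85
eef_pos: [0.4678, -0.0092, 0.1112]
orientation: [0.019, 1.0, -0.0, -0.0]
ft_force: [0.0, 0.9, -0.4]
grip_width: 0.0001
grasp_force: 0.0
```

>>> arm_command(motion=[[0,0,0.1,0,0],[0,0,0,0,0],[0,0,0,0,0]])

```text
time_s: 19.15
eef_pos: [0.4679, -0.0092, 0.1103]
orientation: [0.019, 1.0, -0.0, 0.0]
ft_force: [-0.3, 0.4, 1.6]
grip_width: 0.0006
grasp_force: 0.7
```

>>> arm_command(motion=[[0,0,0.1,0,0],[0,0,0,0,0],[0,0,0,0,0]])

```text
time_s: 19.45
eef_pos: [0.4679, -0.0092, 0.1093]
orientation: [0.019, 1.0, -0.0, 0.0]
ft_force: [-0.3, 0.2, 3.2]
grip_width: 0.0003
grasp_force: 1.2
```

>>> arm_command(motion=[[0,0,0.2,0,0],[0,0,0.1,0,0],[0,0,0.1,0,0],[0,0,0,0,0],[0,0,0,0,0]])

```text
time_s: 19.95
eef_pos: [0.468, -0.0092, 0.1055]
orientation: [0.019, 1.0, -0.0, 0.0]
ft_force: [-1.7, 0.9, 6.3]
grip_width: 0.0005
grasp_force: 3.1
```

>>> arm_command(motion=[[0,0,0.05,0,0],[0,0,0,0,0],[0,0,0,0,0]])

```text
time_s: 20.25
eef_pos: [0.468, -0.0092, 0.105]
orientation: [0.019, 1.0, -0.0, 0.0]
ft_force: [-1.9, 0.5, 6.4]
grip_width: 0.0009
grasp_force: 3.3
```

>>> arm_command(motion=[[0,0,-0.5,0,0],[0,0,-1,0,0],[0,0,-2,0,0],[0,0,-3,0,0],[0,0,-4,0,0],[0,0,-3,0,0],[0,0,0,0,30]])

```text
time_s: 20.95
eef_pos: [0.4701, -0.0098, 0.2446]
orientation: [0.019, 1.0, -0.001, 0.004]
ft_force: [-0.8, -0.4, -0.6]
grip_width: 0.006
grasp_force: 0.0
```

```bash
python3 -c "
from h import *
go((.502,-.402,.22),YA)"
```

```text
pos [ 0.4701 -0.0098  0.2446] tilt [ 0.0081 -0.0024 -1.    ] turn 0.001 shift cm [ -4.75 -39.07   2.46]
```

>>> arm_command(motion=[[-0.5,-3,0,0,70],[-0.5,-4.5,0,0,70],[-0.5,-4.5,0,0,70],[-0.5,-4.5,0,0,70],[-0.5,-4.5,0,0,70],[-0.5,-4.5,0,0,70],[-0.5,-4.5,1,0,70],[-0.5,-4.5,1,0,70],[-0.5,-4,1,0,70],[-0.3,-0.6,1,0,70],[0,0,0,0,70],[0,0,0,0,70]])

```text
time_s: 22.15
eef_pos: [0.5003, -0.4001, 0.1986]
orientation: [0.019, 1.0, 0.001, -0.001]
ft_force: [0.2, -0.1, 0.7]
grip_width: 0.0618
grasp_force: 0.0
```

>>> arm_command(motion=[[0,0,0,0,70],[0,0,0,0,70],[0,0,0,0,70],[0,0,0,0,70]])

```text
time_s: 22.55
eef_pos: [0.5009, -0.4013, 0.2003]
orientation: [0.019, 1.0, -0.0, 0.0]
ft_force: [0.3, -0.2, -0.3]
grip_width: 0.0616
grasp_force: 0.0
```

Run:
```python
from h import *
go((.502,-.402,.15),YA); w=wristframe(); pickle.dump(w,open('w8.pkl','wb')); go((.502,-.402,.15),YA)
u=proj(w,[.502,-.402,.056]); print(u)
x,y=int(u[0]),int(u[1]); c=w['image'][max(y-60,0):y+60,x-80:x+80]; print(x-80,max(y-60,0),c.shape)
cv2.imwrite('pics/w8.png',cv2.resize(c,None,fx=5,fy=5,interpolation=cv2.INTER_CUBIC))
```

```text
pos [ 0.5009 -0.4013  0.2003] tilt [ 6.e-04 -7.e-04 -1.e+00] turn 0.002 shift cm [-0.11 -0.06  5.03]
pos [ 0.5008 -0.4014  0.2002] tilt [ 4.e-04 -5.e-04 -1.e+00] turn 0.002 shift cm [-0.12 -0.05  5.02]
[274.06781891 204.07490785]
194 144 (120, 160, 3)
```

View pics/w8.png

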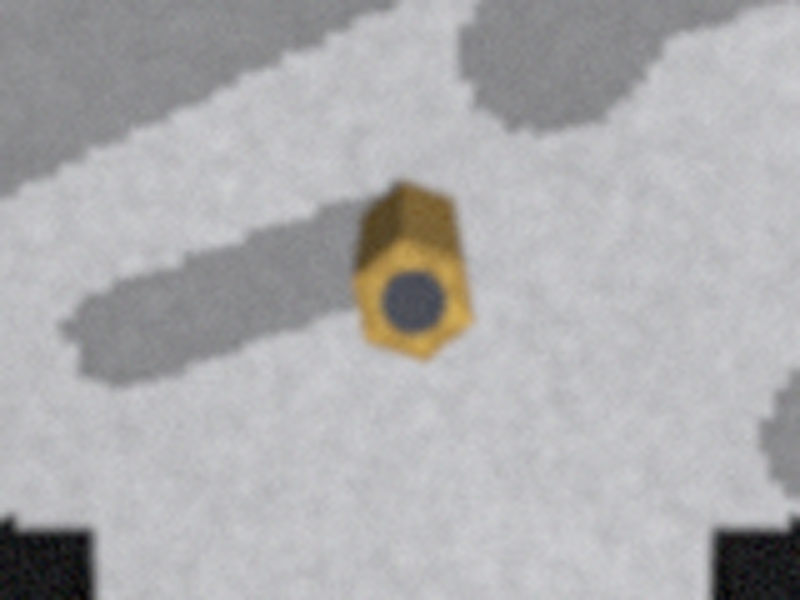

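The crop shows the hex top with vertices (405,238), (460,262), (472,320), (427,360), (368,335) and (355,275), centred at about (413,300).

Run:
```python
from h import *
w=pickle.load(open('w8.pkl','rb'))
V=np.array([plane(w,194+x/5-.4,144+y/5-.4,.056)[:2] for x,y in((405,238),(460,262),(472,320),(427,360),(368,335),(355,275))])
c=V.mean(0); a=np.arctan2(*(V-c).T[::-1]); r=np.linalg.norm(V-c,axis=1); print(c,r*1e3)
va=np.angle(np.exp(6j*a).mean())/6   # a vertex direction mod 60
N=np.array([va+np.pi/6+k*np.pi/3 for k in range(6)]); y=N[np.argmin(abs(np.angle(np.exp(1j*(N-YA)))))]
print('vertex',np.degrees(va),'spread',np.degrees(np.angle(np.exp(6j*(a-va)))/6),'tool y',np.degrees(y))
p=plane(w,194+413/5-.4,144+301/5-.4,.056);print(p)
go((c[0],c[1],.068),y)
```

```text
[ 0.50140431 -0.39983372] [11.05294109 10.34342963 10.88207407 11.5122642  10.58473234 11.28304653]
vertex 7.144023769045701 spread [-0.52364926  0.63751512 -0.23236972  1.98306878 -0.26042748 -1.59719544] tool y 97.1440237690457
[ 0.50181833 -0.40011538  0.056     ]
pos [ 0.5008 -0.4014  0.2002] tilt [ 4.e-04 -5.e-04 -1.e+00] turn -0.163 shift cm [-0.08  0.15 13.22]
```

>>> arm_command(motion=[[0,0,0,-0.08,45],[0,0,0,-0.08,45],[-0.1,0.15,3,0,45],[0,0,4,0,45],[0,0,3,0,45],[0,0,2,0,45],[0,0,0,0,45],[0,0,0,0,45],[0,0,0,0,45]])

```text
time_s: 23.5
eef_pos: [0.5023, -0.4011, 0.0817]
orientation: [-0.061, 0.998, -0.001, 0.001]
ft_force: [0.5, 1.2, -0.6]
grip_width: 0.0399
grasp_force: 0.0
```

Run:
```python
from h import *
w=wristframe(); go((.5016,-.4,.069),np.radians(97.1))
m=cv2.inRange(w['image'],np.array([0,60,110]),np.array([90,255,255]))
g=cv2.cvtColor(w['image'],cv2.COLOR_BGR2HSV); m=cv2.inRange(g,(10,110,120),(30,255,255)); m[310:]=0
k,l,st,ce=cv2.connectedComponentsWithStats(m)
for i in range(1,k):
    if st[i,4]>200: print(st[i],ce[i],plane(w,*ce[i],.056))
cv2.imwrite('pics/w9.png',w['image'])
```

```text
pos [ 0.5023 -0.4011  0.0818] tilt [ 0.0022 -0.0025 -1.    ] turn -0.003 shift cm [0.06 0.12 1.28]
[ 419  132   52   51 1404] [440.51638177 155.17735043] [ 0.43851093 -0.33085996  0.056     ]
[ 470  136   72   70 3874] [505.35312339 170.87867837] [ 0.44195448 -0.29834643  0.056     ]
[ 260  212   36   68 1097] [280.41932543 247.41020966] [ 0.49405221 -0.39941815  0.056     ]
```

View pics/w9.png

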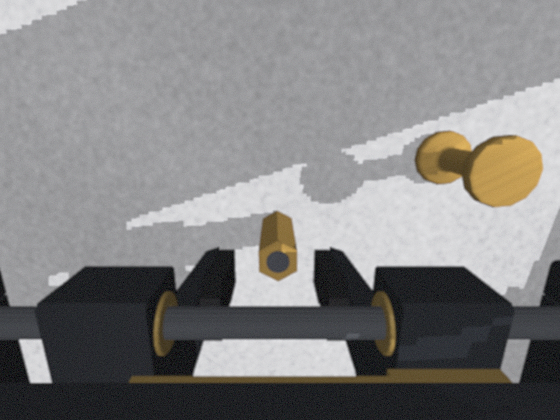

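The hex top sits at (278,262) between the fingers, with its flats square to the jaws.

>>> arm_command(motion=[[0.05,0.1,0.7,0,45],[0,0,0.6,0,45],[0,0,0,0,45],[0,0,0,0,30],[0,0,0,0,10],[0,0,0,0,10],[0,0,0,0,10],[0,0,0,0,10],[0,0,0,0,10]], newtons=20)

```text
time_s: 24.45
eef_pos: [0.5009, -0.3993, 0.0669]
orientation: [-0.061, 0.998, -0.0, 0.0]
ft_force: [0.4, 0.4, -0.2]
grip_width: 0.0198
grasp_force: 20.0
```

```bash
python3 -c "
from h import *
go((.602,-.069,.25),np.radians(97.1))"
```

```text
pos [ 0.5009 -0.3993  0.0669] tilt [ 2.e-04 -3.e-04 -1.e+00] turn -0.003 shift cm [-14.12  31.53 -18.31]
```

>>> arm_command(motion=[[0,0,-1,0,10],[0,0,-4,0,10],[0,0,-4,0,10],[0,0,-4,0,10],[0,0,-3,0,10],[0,0,-2,0,10],[0,0,0,0,10]])

```text
time_s: 25.15
eef_pos: [0.502, -0.4005, 0.2514]
orientation: [-0.061, 0.998, -0.003, 0.002]
ft_force: [-0.6, -0.3, -1.2]
grip_width: 0.0193
grasp_force: 20.0
```

>>> arm_command(motion=[[-1,2.2,0,0,10],[-1.8,4,0,0,10],[-1.9,4.3,0,0,10],[-1.9,4.3,0,0,10],[-1.9,4.3,0,0,10],[-1.9,4.3,0,0,10],[-1.9,4.3,0,0,10],[-1.4,3,0,0,10],[-0.4,0.8,0,0,10],[0,0,0,0,10],[0,0,0,0,10],[0,0,0,0,10]])

```text
time_s: 26.35
eef_pos: [0.6023, -0.071, 0.2463]
orientation: [-0.06, 0.998, -0.0, -0.0]
ft_force: [-1.1, -0.5, -1.6]
grip_width: 0.0199
grasp_force: 20.0
```

>>> arm_command(motion=[[0,0,0,0,10],[0,0,0,0,10],[0,0,0,0,10]])

```text
time_s: 26.65
eef_pos: [0.6026, -0.0702, 0.2468]
orientation: [-0.06, 0.998, -0.0, 0.0]
ft_force: [-0.2, 0.1, -2.0]
grip_width: 0.0196
grasp_force: 20.0
```

```bash
python3 -c "
from h import *
go((.602,-.069,.25),np.radians(97.1)); w=wristframe(); pickle.dump(w,open('w10.pkl','wb')); cv2.imwrite('pics/w10.png',w['image'])"
```

```text
pos [ 0.6026 -0.0702  0.2468] tilt [ 0.e+00 -1.e-04 -1.e+00] turn -0.004 shift cm [ 0.04  0.12 -0.32]
```

View pics/w10.png

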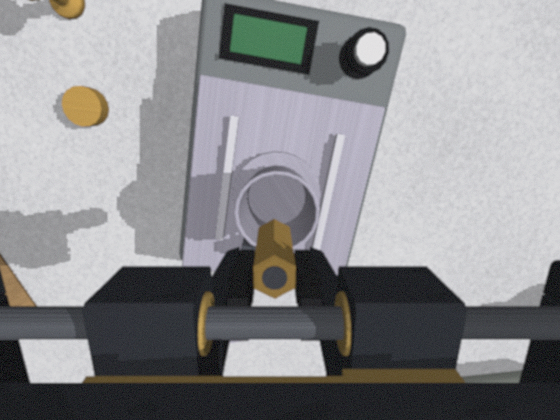

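The bowl rim is at about columns 235–320 and rows 170–252, with the insert hanging below it at (275,275) in the image. It still sits between the rails.

```bash
python3 -c "
from h import *
w=pickle.load(open('w10.pkl','rb'))
a=[plane(w,*p,.134) for p in((235,209),(320,211),(279,170),(276,252))]
print(np.round(a,4)); print((a[0]+a[1])/2,(a[2]+a[3])/2)
g=cv2.cvtColor(w['image'],cv2.COLOR_BGR2GRAY)
c=cv2.HoughCircles(g[140:262,210:345],cv2.HOUGH_GRADIENT_ALT,1,10,param1=120,param2=.4,minRadius=34,maxRadius=50)
if c is not None:
  for x,y,r in c[0]: print(x+210,y+140,r,plane(w,x+210,y+140,.134))
go((.602,-.068,.150),np.radians(97.1))"
```

```text
[[ 0.6028 -0.1015  0.134 ]
 [ 0.5964 -0.0354  0.134 ]
 [ 0.5683 -0.0712  0.134 ]
 [ 0.635  -0.0652  0.134 ]]
[ 0.59957446 -0.06840909  0.134     ] [ 0.6016375  -0.06822289  0.134     ]
278.0 211.0 41.791138 [ 0.60033704 -0.06794688  0.134     ]
273.0 189.0 38.58121 [ 0.58337552 -0.07393296  0.134     ]
pos [ 0.6026 -0.07    0.2468] tilt [ 1.e-04 -1.e-04 -1.e+00] turn -0.003 shift cm [0.04 0.2  9.68]
```

>>> arm_command(motion=[[0.1,0.2,1,0,10],[0,0,2,0,10],[0,0,2,0,10],[0,0,1,0,10],[0,0,0,0,10],[0,0,0,0,10],[0,0,0,0,10]])

```text
time_s: 27.4
eef_pos: [0.6021, -0.0677, 0.1879]
orientation: [-0.061, 0.998, -0.0, 0.001]
ft_force: [0.1, -0.0, -0.3]
grip_width: 0.0196
grasp_force: 20.0
```

```bash
python3 -c "
from h import *
go((.601,-.068,.150),np.radians(97.1))"
```

```text
pos [ 0.6021 -0.0677  0.1879] tilt [ 1.8e-03 -6.0e-04 -1.0e+00] turn -0.003 shift cm [ 0.12 -0.01  3.79]
```

>>> arm_command(motion=[[0.1,0,0.8,0,10],[0,0,1,0,10],[0,0,0.9,0,10],[0,0,0.7,0,10],[0,0,0.2,0,10],[0,0,0.1,0,10],[0,0,0,0,10],[0,0,0,0,10]])

```text
time_s: 28.2
eef_pos: [0.6007, -0.0678, 0.1501]
orientation: [-0.061, 0.998, -0.0, 0.0]
ft_force: [0.6, 0.8, -0.7]
grip_width: 0.02
grasp_force: 20.0
```

>>> arm_command(motion=[[0,0,0.1,0,10],[0,0,0.05,0,10],[0,0,0,0,10],[0,0,0,0,10]])

```text
time_s: 28.6
eef_pos: [0.6005, -0.0677, 0.1483]
orientation: [-0.061, 0.998, 0.0, 0.0]
ft_force: [-0.2, -0.0, -2.2]
grip_width: 0.0196
grasp_force: 20.0
```

>>> arm_command(motion=[[0,0,0.1,0,10],[0,0,0,0,10],[0,0,0,0,10],[0,0,0,0,10]])

```text
time_s: 29.0
eef_pos: [0.6005, -0.0677, 0.1473]
orientation: [-0.061, 0.998, -0.0, 0.0]
ft_force: [0.7, -0.4, -0.1]
grip_width: 0.0199
grasp_force: 20.0
```

>>> arm_command(motion=[[0,0,0.05,0,10],[0,0,0,0,10],[0,0,0,0,10]])

```text
time_s: 29.3
eef_pos: [0.6006, -0.0677, 0.1469]
orientation: [-0.061, 0.998, -0.0, 0.0]
ft_force: [0.1, 0.4, 1.6]
grip_width: 0.0197
grasp_force: 20.0
```

>>> arm_command(motion=[[0,0,0,0,24],[0,0,0,0,25],[0,0,0,0,26],[0,0,0,0,26]])

```text
time_s: 29.7
eef_pos: [0.6004, -0.0677, 0.1466]
orientation: [-0.061, 0.998, 0.0, -0.0]
ft_force: [-0.1, 0.2, -0.3]
grip_width: 0.0229
grasp_force: 0.0
```

>>> arm_command(motion=[[0,0,-0.5,0,26],[0,0,-1,0,26],[0,0,-1.5,0,26],[0,0,-3,0,30],[0,0,-4,0,50],[0,0,-3,0,60],[4,0,0,0,60],[4,0,0,0,60],[4,0,0,0,60],[0,0,0,0,60],[0,0,0,0,60],[0,0,0,0,60]])

```text
time_s: 30.9
eef_pos: [0.4825, -0.0825, 0.2781]
orientation: [-0.061, 0.998, -0.001, 0.001]
ft_force: [-0.1, -0.5, 0.0]
grip_width: 0.0532
grasp_force: 0.0
```

Run:
```python
from h import *
from station import vision
s=cur()[0];print(s['eef_pos'],s['ft_force'])
f=vision.grab_frame('side'); w=wristframe(); t=vision.grab_frame('top')
a=cv2.resize(f['image'][170:290,210:390],(450,300),interpolation=cv2.INTER_CUBIC)
b=cv2.resize(w['image'][:300],(350,300)); 
cv2.imwrite('pics/m11.png',np.clip(np.hstack([a,b])*1.3,0,255).astype(np.uint8))
```

```text
[ 0.4825059  -0.08251906  0.27812459] [-0.05651036 -0.48062111  0.01831183]
```

View pics/m11.png

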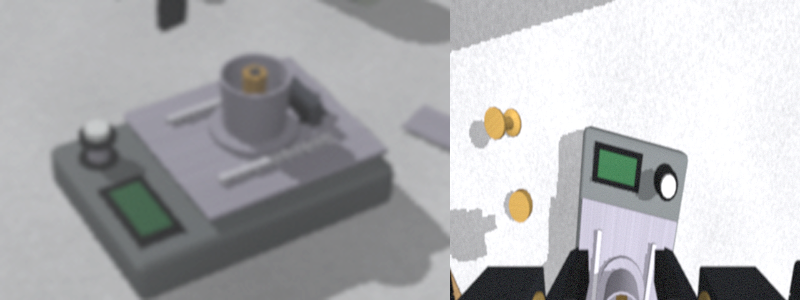

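The insert stands upright in the bowl, and the bowl's foot is against the feeler at the stop. Handing in.

```bash
python3 -c "
from station import job
print(job.sign_off())"
```

```text
the job is handed in; nothing more can be done
None
```

The job is handed in at about 31 s: the bowl was pushed back until it stopped solidly (no feeler reading to confirm home), the key was pressed 5–6 mm by force and held about 0.7 s, then the insert was set upright in the bowl; sensed forces on the scale stayed under about 11 N, but I viewed 12 pictures, over the limit of 10.

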